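# Jog a lens pot under the inspection head

### The job

Stand the taller of the two black pots upright on the plate of the carriage, inside the ring marked there. Then tilt the spring-centred jog stick to the right and hold it over to drive the carriage along its rail until the pot stands centred under the lens head, and let the stick spring back to centre. Drive the carriage with the stick only, never by pushing it or the pot by hand, and leave the shorter pot where it is.

Things in the scene. Friction and masses are not known exactly. Their poses are not given: they have to be found in the camera images.
- tall_pot_center (a point): Centre (half-way up) of the taller black pot: an upright cylinder 41 mm in diameter and 62 mm tall, about 110 g, loose on the worktop; best taken round its body. z axis up.
- short_pot_center (a point): Centre (half-way up) of the shorter black pot, which is not to be moved: an upright cylinder 41 mm in diameter and 52 mm tall. The two pots may stand either way round, one left and one right of the jog console.
- plate (a point): Centre of the top face of the carriage's flat aluminium plate (76 mm along x by 90 mm along y, top 41 mm above the worktop, no rim, thin marked ring 54 mm wide round this point). It moves with the carriage, along y on a low rail. y axis along the rail, to the left; z up.
- lens (a point): Centre of the underside of the lens head: a black vertical barrel, 50 mm wide, from 150 to 250 mm above the worktop, straight above the middle line of the rail, on an arm from a steel column 78 mm behind it. The tall pot passes below it with 47 mm to spare. It stands 130 to 180 mm to the right of the carriage's starting place, a little different each time. Axes as plate.
- slide_carriage (a joint): Position of the carriage along its rail, m: 0 at the start, near the rail's left end; negative to the right; stops at 0.015 and -0.215. The stick drives it the way it is tilted: it stirs at a tilt of about 0.15 rad (0.25 further right), then runs the faster the further, 20 to 35 mm/s at full tilt, and halts at once with the stick centred. It gives way easily to a push.
- stick (a joint): Tilt of the jog stick, rad: 0 upright, positive when tilted to the left (+y of pivot), negative to the right; stops at -0.40 and 0.40. A spring brings it back to within 0.05 rad of upright when let go; full tilt takes about 15 N at the knob.
- knob (a point): Centre of the round black knob, 36 mm in diameter, at the top of the jog stick; it moves with the stick. The stick is a 12 mm rod, the knob's centre 98 mm above its pivot.
- pivot (a point): Pivot of the jog stick, 44 mm above the worktop, in the middle of the jog console's top (a fixed grey box 90 mm along x, 100 mm along y, 40 mm tall). The stick tilts along this point's y axis only (y to the left, x away from the robot, z up); the console may stand turned.

How it is judged:
By the outcome, as a careful person would: the job done as asked, in the order asked, and still so for the second after the job is handed in, with the robot touching nothing.
It also fails if it takes over 72 s, if anything falls off the work surface, if the arm or the gripper's body presses on something with over 40 N, if the wrist force passes 120 N, or if a joint passes its speed limit or range.

### The arm

A 6-joint arm with a two-finger parallel gripper is mounted at the origin on a cart in front of the work surface, level with it; the furniture and walls round the work are solid. World frame = base frame: x ahead of the robot, y to its left, z up, the work surface at z = 0. Lengths are in m, angles in rad, forces in N, time in s.
With the tool pointing down it reaches from about 0.3 to 0.875 m from the base axis. Payload 4.2 kg.
Tool frame: the origin (TCP) lies midway between the tips of the shut fingers; the grasp point (between the pads) lies 19 mm behind it; z points along the fingers, y is the line along which they close (so a half turn about z gives the same grasp; the last joint's range is limited). The gripper opens to 85 mm and grips with 20 to 120 N. Pads are 22 mm wide; open, the fingers measure 114 mm over their backs; the gripper's body (76 mm by 85 mm) begins 54 mm behind the grasp point. The pads swing forward as they close: fully open they stand 13 mm farther back than shut.
Start: joints at [-1.269, 0.32, 1.565, -0, 1.257, -0.02], TCP at [0.182, -0.545, 0.231] pointing down, gripper open.
Joint ranges: [-3.11, 3.11], [-0.84, 2.01], [0.21, 2.61], [-1.34, 4.49], [0.05, 2.63], [-2.56, 2.56]. Speed limits (rad/s): [2.57, 2.57, 3.14, 3.14, 3.14, 3.14].

### API

Orientations are given as a unit quaternion [x, y, z, w].
In Python, from plant import bot gives the robot as it stands.
- The arm moves only by the tool apply_moves, never from a script. Its argument "deltas" is a list that holds one entry, the list of rows, each a list of 7 numbers: the turn, a rotation vector about the tool's x, y, z in degrees, then the shift along the tool's x, y, z in cm, then the opening in per cent of the stroke, from 0 (shut) to 100 (fully open). A call has 1 to 20 rows; each row is the pose to reach, as a shift and turn from the pose commanded when the call began, along the tool's axes at that moment; what a row does not reach only later rows make up. A row lasts 1/8 s, in which the tool goes at most 62.5 mm and 10.7 degrees, less where a joint would pass 70% of its speed; a pose out of reach is approached as far as the arm can. A call with a gripper value outside its range is refused whole. The fingers move at their own pace and stop on an object; the grip force is fixed at half the most. Time passes only in rows, so rows that repeat a pose let the fingers close. It gives the time, the measured TCP pose, the force, the opening and the grip force at its end, in the units of the state.
- bot.get_obs(): the state, without advancing time (a new reading comes with each control period).
- bot.capture(name): name is "scene" or "top" or "wrist"; returns the picture (384x512x3 uint8, red, green, blue); there is no depth.
- bot.camera_params(name): a dict with "mtx" (3x3 intrinsics, pixels), "R" (3x3) and "t" (3): a world point X has camera coordinates R X + t. Camera axes: x right, y down, z forward; pixel columns grow to the right and rows downward; lengths in m; the calibration is good to about 2 mm. A picture is of the moment at which its call begins: read the wrist's pose just before it. camera_params takes no time and is no camera call; for the wrist camera it gives the pose at the moment of the call.
- bot.finish_job(): hands the job in; it is judged then, once.
The state is a dict: "time_s": time; "qpos": joint angles; "joint_vel": joint speeds; "tau": joint torques, N m; "eef_pos": TCP position; "tcp_rot": TCP orientation; "ft_force": force on the tool from outside, world axes, zero at the start; "moment": the same for the moment, N m; "finger_gap": opening from 0.0 (shut) to 1.0 (fully open); "grasp_force": force on a finger pad.
Only numpy, scipy, OpenCV 4.12 (cv2) and the standard library are available. Lean on these libraries where they do the work, as an engineer would, in place of code of your own. Each camera call takes 0.05 s, during which the arm holds its last target. There are 200 camera calls.

## Working session

There is one attempt and no reset: what is moved stays moved. The work goes in short steps, Python scripts to look and compute and a tool call to move; the robot and the scene stay as the last step left them, time stands still between calls to the robot, and variables do not carry over. Pictures are saved under pics/ and viewed, at most 10 in all, crops included, and the job is handed in when it is done.

Besides the shell and the picture viewer there is one more tool, called after ">>>" as a command line: name --argument value ..., lists and objects as JSON in quotes. apply_moves: Moves the arm, as the interface text tells. Its arguments: {"type":"object","properties":{"deltas":{"type":"array","items":{"type":"array","items":{"type":"array","items":{"type":"number"}}}}},"required":["deltas"]}

```bash
mkdir -p pics; python3 - <<'E'
from plant import bot
import cv2,numpy as np
o=bot.get_obs();print({k:np.round(v,3).tolist() for k,v in o.items()})
for n in("scene","top"):
    im=bot.capture(n);cv2.imwrite(f"pics/{n}0.png",im[:,:,::-1]);np.save(f"pics/{n}0.npy",im)
    p=bot.camera_params(n);R=np.array(p["R"]);t=np.array(p["t"]);print(n,np.round(p["mtx"],1).tolist(),(-R.T@t).round(3),R.round(3).tolist())
E
```

```text
{'time_s': 0.0, 'qpos': [-1.269, 0.32, 1.566, 0.0, 1.257, -0.02], 'joint_vel': [-0.0, 0.0, -0.001, 0.0, 0.002, -0.0], 'tau': [0.001, -41.552, -23.416, -0.0, 0.008, -0.0], 'eef_pos': [0.182, -0.545, 0.23], 'tcp_rot': [0.987, 0.16, -0.0, -0.001], 'ft_force': [-0.354, 0.337, -0.031], 'moment': [-0.051, 0.034, 0.043], 'grasp_force': 0.0, 'finger_gap': 0.998}
scene [[452.2, 0.0, 254.1], [0.0, 452.2, 194.4], [0.0, 0.0, 1.0]] [-0.291  0.502  0.936] [[-0.496, -0.868, -0.005], [-0.574, 0.332, -0.749], [0.652, -0.368, -0.663]]
top [[426.8, 0.0, 263.2], [0.0, 426.8, 190.9], [0.0, 0.0, 1.0]] [0.299 0.032 1.058] [[0.023, -1.0, 0.007], [-0.97, -0.024, -0.24], [0.24, -0.001, -0.971]]
```

```bash
python3 - <<'E'
import cv2
for n in("scene","top"):
    a=cv2.imread(f"pics/{n}0.png");cv2.imwrite(f"pics/{n}0b.png",cv2.resize(a,(800,600),interpolation=cv2.INTER_CUBIC))
E
```

```text
(no output)
```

View pics/scene0b.png

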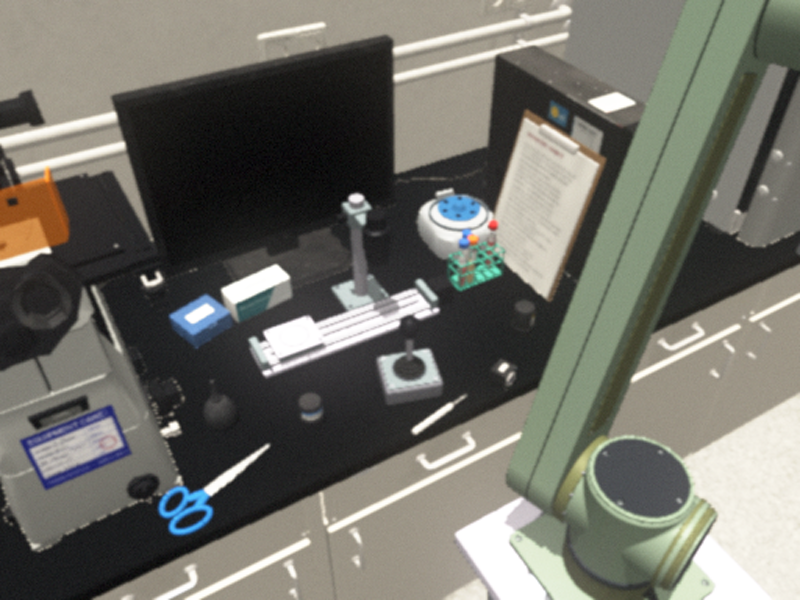

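View pics/top0b.png

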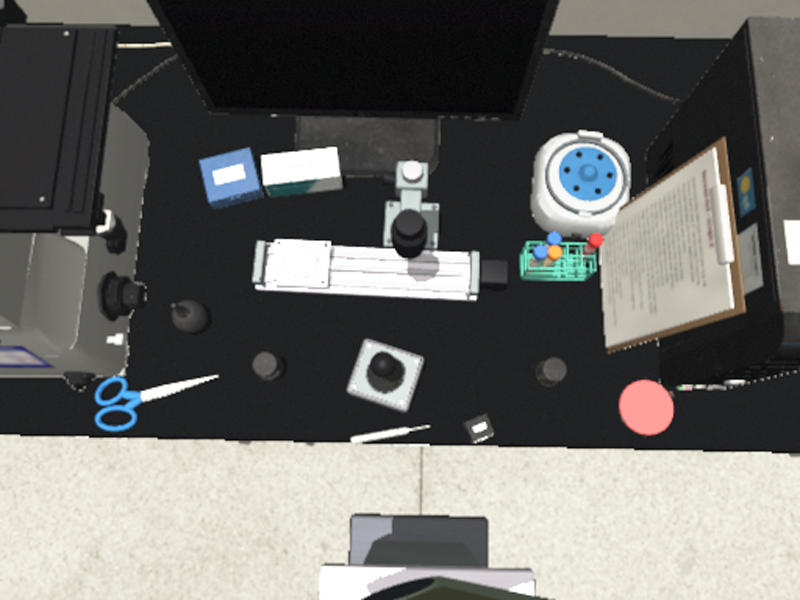

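Scene: the two pots are at about (310,407) and (524,315), with the console at (410,370), the carriage at (293,338) and the lens head at (375,220). Top: the pots are at (267,365) and (551,372), the knob at (386,368), the plate at (300,264) and the lens at (409,232). Next I'll enlarge these areas.

```bash
python3 - <<'E'
import cv2,numpy as np
s=cv2.imread("pics/scene0.png");t=cv2.imread("pics/top0.png")
s=cv2.convertScaleAbs(s,alpha=1.6,beta=20);t=cv2.convertScaleAbs(t,alpha=1.6,beta=20)
def c(a,x,y,w,h,f):
    o=cv2.resize(a[y:y+h,x:x+w],None,fx=f,fy=f,interpolation=cv2.INTER_CUBIC)
    for i in range(0,w,10): cv2.line(o,(i*f,0),(i*f,4),(0,255,255),1)
    for i in range(0,h,10): cv2.line(o,(0,i*f),(4,i*f),(0,255,255),1)
    return o
# 4 crops of 50x37 at 8 => 400x296
m=np.vstack([np.hstack([c(s,175,240,50,37,8),c(s,310,185,50,37,8)]),np.hstack([c(t,146,216,50,37,8),c(t,328,220,50,37,8)])])
cv2.imwrite("pics/pots.png",m)
m=np.vstack([np.hstack([c(t,155,145,80,60,5),c(t,215,210,80,60,5)]),np.hstack([c(t,225,95,80,60,5),c(s,230,200,80,60,5)])])
cv2.imwrite("pics/rest.png",m)
E
```

```text
(no output)
```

View pics/pots.png

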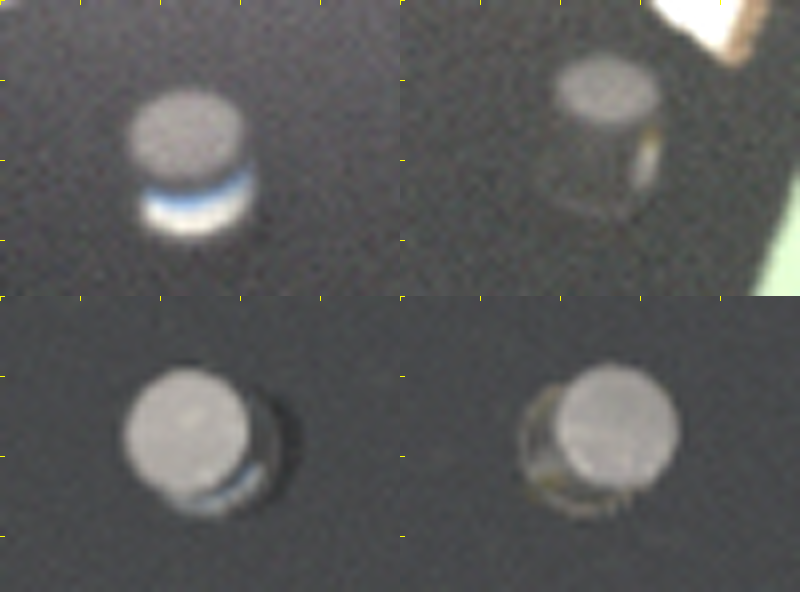

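View pics/rest.png

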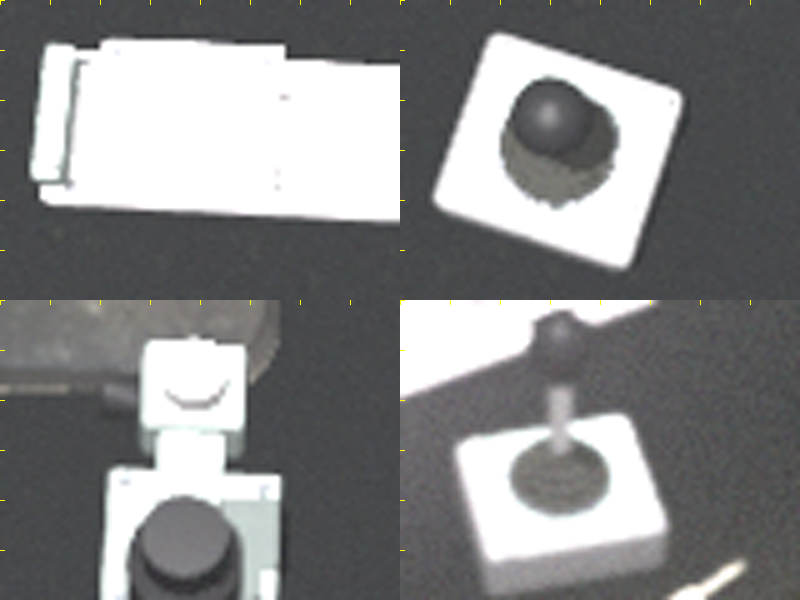

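Left pot: white and blue label, top centre at about scene (198,256) and top (169,232). Right pot: top centre at about scene (336,196) and top (355,236). The right one looks taller. The console is turned, with its corners clear in the top view. I'll triangulate to check.

```bash
cat > h.py <<'E'
from plant import bot
import numpy as np,cv2
def cam(n): p=bot.camera_params(n);return np.array(p["mtx"]),np.array(p["R"]),np.array(p["t"])
def ray(n,uv,c=None):
    K,R,t=c or cam(n); d=R.T@np.linalg.inv(K)@np.array([*uv,1.]);return -R.T@t,d
def onz(n,uv,z,c=None):
    o,d=ray(n,uv,c);return o+d*(z-o[2])/d[2]
def tri(*l):
    A=[];b=[]
    for n,uv in l:
        o,d=ray(n,uv);d=d/np.linalg.norm(d);P=np.eye(3)-np.outer(d,d);A.append(P);b.append(P@o)
    A=np.vstack(A);b=np.hstack(b);x=np.linalg.lstsq(A,b,rcond=None)[0];return x.round(4),np.linalg.norm(A@x-b).round(4)
def pr(n,X,c=None):
    K,R,t=c or cam(n);q=K@(R@np.array(X)+t);return (q[:2]/q[2]).round(1)
def px(x,y,ox,oy,f): return ((x+.5)/f-.5+ox,(y+.5)/f-.5+oy)
E
python3 - <<'E'
from h import *
L=[("top",px(187,133,146,216,8)),("scene",px(187,134,175,240,8))]
Rr=[("top",px(217,131,328,220,8)),("scene",px(207,89,310,185,8))]
print("left",tri(*L),"right",tri(*Rr))
for z in(.052,.062): print(z,onz(*L[0],z),onz(*L[1],z),onz(*Rr[0],z),onz(*Rr[1],z))
# bottom check
print("knob",tri(("top",px(149,117,215,210,5)),("scene",px(158,48,230,200,5))))
C=[onz("top",px(x,y,215,210,5),.04) for x,y in((97,33),(283,95),(228,268),(34,205))];print(np.round(C,4).tolist(),np.mean(C,0).round(4))
e=C[0]-C[1];e2=C[3]-C[2];e3=C[0]-C[3];e4=C[1]-C[2];print([(np.linalg.norm(v).round(4),np.degrees(np.arctan2(v[1],v[0])).round(1)) for v in(e,e2,e3,e4)])
print("lens top",onz("top",px(185,238,225,95,5),.25))
t=cv2.imread("pics/top0.png")
a=t[145:205,155:255];cv2.imwrite("pics/plate.png",cv2.resize(cv2.convertScaleAbs(a,alpha=1.9,beta=-240),None,fx=8,fy=8,interpolation=cv2.INTER_CUBIC))
print(pr("top",[.182,-.545,.23]))
E
```

```text
left (array([0.4424, 0.2527, 0.052 ]), np.float64(0.001)) right (array([ 0.4423, -0.1843,  0.0649]), np.float64(0.0016))
0.052 [0.44201339 0.25214229 0.052     ] [0.44299179 0.25320401 0.052     ] [ 0.44346168 -0.18796515  0.052     ] [ 0.45382497 -0.19349233  0.052     ]
0.062 [0.44059488 0.24995589 0.062     ] [0.43468892 0.25601507 0.062     ] [ 0.44202878 -0.18577703  0.062     ] [ 0.4453996 -0.1856301  0.062    ]
knob (array([0.4324, 0.0709, 0.1398]), np.float64(0.0018))
[[0.4863, 0.1005, 0.04], [0.4582, 0.0099, 0.04], [0.3753, 0.0344, 0.04], [0.4028, 0.1271, 0.04]] [0.4306 0.068  0.04  ]
[(np.float64(0.0948), np.float64(72.8)), (np.float64(0.0968), np.float64(73.5)), (np.float64(0.0877), np.float64(-17.7)), (np.float64(0.0864), np.float64(-16.4))]
lens top [0.59971851 0.03693713 0.25      ]
[576.1 370.2]
```

View pics/plate.png

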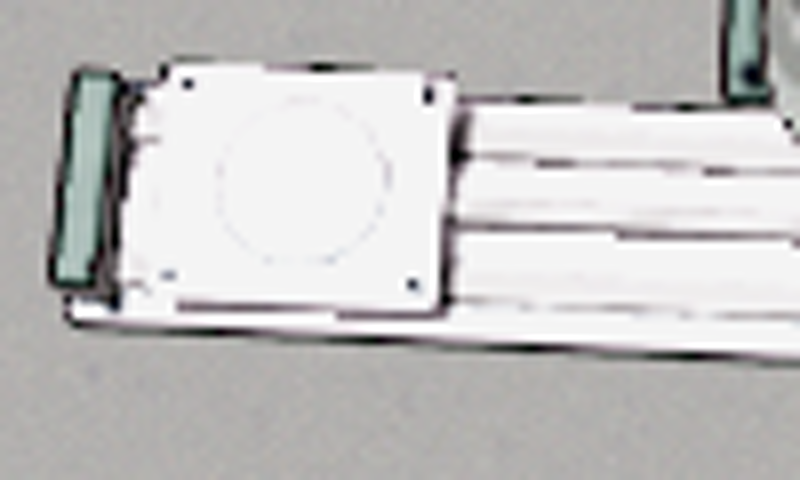

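The right pot is the taller: its top comes out at z≈0.065, against 0.052 for the left one. In the plate crop the ring centre is at about (303,182), with rings of screws round it. The console is turned about -17°.

```bash
cat >> h.py <<'E'
from scipy.spatial.transform import Rotation as Ro
def go(target,yaw=None):
    """shift (cm, tool axes) and turn about tool z (deg) to TCP target pointing down, tool x at yaw (world deg)"""
    o=bot.get_obs();R=Ro.from_quat(o["tcp_rot"]).as_matrix();d=R.T@(np.array(target)-o["eef_pos"])*100
    y=np.degrees(np.arctan2(R[1,0],R[0,0]));print("tcp",np.round(o["eef_pos"],4),"yaw",y.round(1),"zaxis",R[:,2].round(3))
    print("shift cm",d.round(2),"turn z",None if yaw is None else round(-((yaw-y+180)%360-180),1),"t",o["time_s"])
E
python3 - <<'E'
from h import *
P=[onz("top",px(x,y,155,145,8),.041) for x,y in((187,84),(428,96),(412,285),(168,275))]
print(np.round(P,4).tolist(),"screws",np.mean(P,0).round(4),"ring",onz("top",px(303,182,155,145,8),.041).round(4))
print("rail dir",[np.degrees(np.arctan2(v[1],v[0])).round(1) for v in(P[0]-P[1],P[3]-P[2])])
r=[onz("top",px(x,y,155,145,8),.02) for x,y in((70,322),(780,355))];v=r[0]-r[1];print(np.degrees(np.arctan2(v[1],v[0])))
go([.4435,-.186,.15],0); go([.4435,-.186,.15],90)
E
```

```text
[[0.638, 0.2467, 0.041], [0.636, 0.1712, 0.041], [0.5746, 0.1728, 0.041], [0.576, 0.2482, 0.041]] screws [0.6062 0.2097 0.041 ] ring [0.607  0.2085 0.041 ]
rail dir [np.float64(88.4), np.float64(89.0)]
88.64769996706073
tcp [ 0.1817 -0.5451  0.2306] yaw 18.4 zaxis [-0.     0.001 -1.   ]
shift cm [ 36.19 -25.78   8.1 ] turn z 18.4 t 0.1
tcp [ 0.1817 -0.5451  0.2306] yaw 18.4 zaxis [-0.     0.001 -1.   ]
shift cm [ 36.19 -25.78   8.1 ] turn z -71.6 t 0.1
```

>>> apply_moves --deltas '[[[0,0,10,6,-4,1,100],[0,0,18.4,12,-8,2,100],[0,0,18.4,18,-13,4,100],[0,0,18.4,24,-17,6,100],[0,0,18.4,30,-21,7,100],[0,0,18.4,36.2,-25.8,8,100],[0,0,18.4,36.2,-25.8,8,100],[0,0,18.4,36.2,-25.8,8,100],[0,0,18.4,36.2,-25.8,8,100],[0,0,18.4,36.2,-25.8,8,100]]]'

```text
time_s: 1.35
eef_pos: [0.4431, -0.1874, 0.1514]
tcp_rot: [1.0, -0.0, -0.0, 0.0]
ft_force: [-0.4, 0.6, 0.4]
finger_gap: 1.0
grasp_force: 0.0
```

```bash
python3 - <<'E'
from h import *
go([.4435,-.186,.02],0)
c=cam("wrist");im=bot.capture("wrist")[:,:,::-1];cv2.imwrite("pics/w1.png",im)
print("expected top centre",pr("wrist",[.4435,-.186,.062],c),"bottom",pr("wrist",[.4435,-.186,0],c))
E
```

```text
tcp [ 0.4431 -0.1874  0.1514] yaw -0.0 zaxis [-0.    -0.001 -1.   ]
shift cm [ 0.05 -0.14 13.14] turn z -0.0 t 1.35
expected top centre [251.  198.2] bottom [251.  176.5]
```

View pics/w1.png

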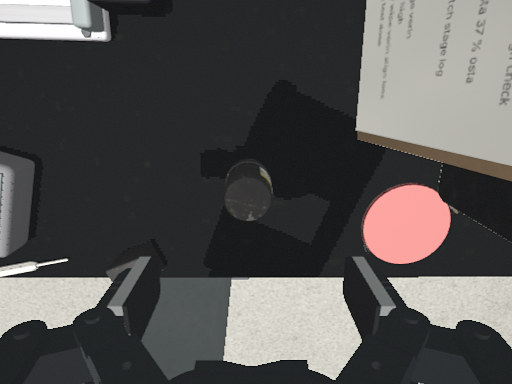

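The wrist view shows the pot's top centre at about (248,198) against the predicted (251,198), so it agrees to within 3 mm. Next: descend and grip.

>>> apply_moves --deltas '[[[0,0,0,0.05,-0.3,4,100],[0,0,0,0.05,-0.3,8,100],[0,0,0,0.05,-0.3,11,100],[0,0,0,0.05,-0.3,13,100],[0,0,0,0.05,-0.3,13,100],[0,0,0,0.05,-0.3,13,30],[0,0,0,0.05,-0.3,13,30],[0,0,0,0.05,-0.3,13,30],[0,0,0,0.05,-0.3,13,30],[0,0,0,0.05,-0.3,13,30],[0,0,0,0.05,-0.3,13,30],[0,0,0,0.05,-0.3,13,30]]]'

```text
time_s: 2.9
eef_pos: [0.4449, -0.1837, 0.0225]
tcp_rot: [1.0, 0.0, 0.001, 0.001]
ft_force: [-1.1, -1.0, 6.4]
finger_gap: 0.47
grasp_force: 60.0
```

>>> apply_moves --deltas '[[[0,0,0,0,0,-3,30],[0,0,0,0,0,-8,30],[0,0,0,0,0,-14,30],[0,0,0,0,0,-20,30],[0,0,0,0,-5,-20,30],[0,0,0,0,-10,-20,30],[0,0,0,0,-15,-20,30],[0,0,0,0,-20,-20,30],[0,0,0,0,-25,-20,30],[0,0,0,0,-30,-20,30],[0,0,0,0,-35,-20,30],[0,0,0,0,-39,-20,30],[0,0,0,4,-39.2,-20,30],[0,0,0,8,-39.2,-20,30],[0,0,0,12,-39.2,-18,30],[0,0,0,16.2,-39.2,-16,30],[0,0,0,16.2,-39.2,-14,30],[0,0,0,16.2,-39.2,-12,30],[0,0,0,16.2,-39.2,-10,30],[0,0,0,16.2,-39.2,-10,30]]]'

```text
time_s: 5.4
eef_pos: [0.6045, 0.2084, 0.1195]
tcp_rot: [1.0, 0.0, -0.002, 0.001]
ft_force: [-0.4, -1.6, -0.9]
finger_gap: 0.467
grasp_force: 61.1
```

```bash
python3 - <<'E'
from h import *
go([.607,.2087,.064],0)
c=cam("wrist");im=bot.capture("wrist")[:,:,::-1]
o=bot.get_obs();T=o["eef_pos"];print(o["finger_gap"],o["grasp_force"],o["ft_force"])
print("ring px",pr("wrist",[.607,.2087,.041],c),"pot top at tcp",pr("wrist",[T[0],T[1],T[2]+.039],c),"pot bottom",pr("wrist",[T[0],T[1],T[2]-.022],c))
t=bot.capture("top")[:,:,::-1];s=bot.capture("scene")[:,:,::-1]
a=cv2.resize(im,(400,300));b=cv2.resize(s[180:255,140:240],(400,300),interpolation=cv2.INTER_CUBIC)
w=cv2.resize(im[140:290,156:356],(400,300),interpolation=cv2.INTER_CUBIC);d=cv2.resize(t[110:230,150:310],(400,300),interpolation=cv2.INTER_CUBIC)
cv2.imwrite("pics/m2.png",np.vstack([np.hstack([a,b]),np.hstack([w,d])]))
E
```

```text
tcp [0.6045 0.2084 0.1195] yaw 0.0 zaxis [-0.004 -0.001 -1.   ]
shift cm [ 0.27 -0.03  5.55] turn z 0.0 t 5.4
0.4715136552506029 61.104551553726196 [-0.45852658 -0.28698358 -1.25449406]
ring px [252.5 200. ] pot top at tcp [254.1 309.8] pot bottom [253.  237.7]
```

View pics/m2.png

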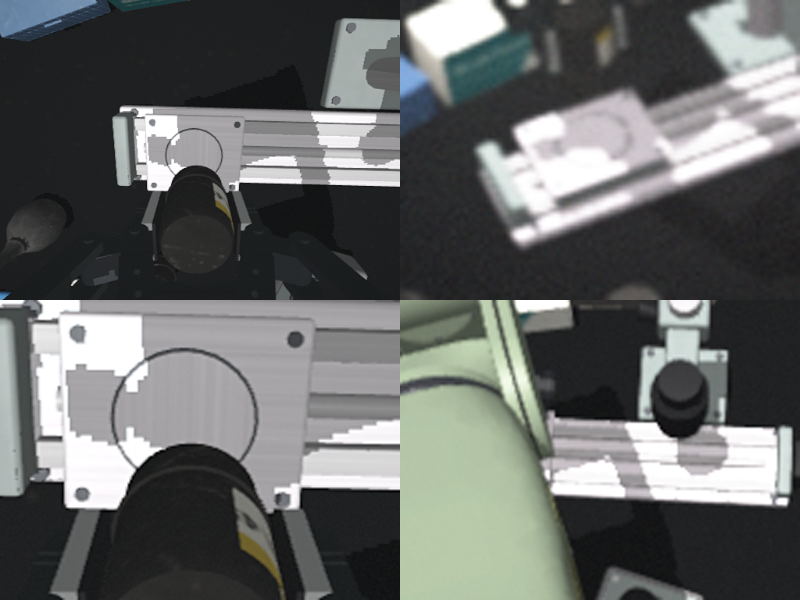

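Lower-left crop: the ring centre is at full-image (248,198), the pot is gripped upright and its top is at (251,311). The ring target is about (0.608, 0.2095). Next: lower, checking on the way.

>>> apply_moves --deltas '[[[0,0,0,0.3,-0.1,0,30],[0,0,0,0.35,-0.1,1.5,30],[0,0,0,0.35,-0.1,3,30],[0,0,0,0.35,-0.1,4.2,30],[0,0,0,0.35,-0.1,4.8,30],[0,0,0,0.35,-0.1,5.2,30],[0,0,0,0.35,-0.1,5.2,30],[0,0,0,0.35,-0.1,5.2,30]]]'

```text
time_s: 6.55
eef_pos: [0.6097, 0.21, 0.0698]
tcp_rot: [1.0, 0.0, 0.0, -0.0]
ft_force: [0.0, 0.1, -1.0]
finger_gap: 0.467
grasp_force: 61.1
```

>>> apply_moves --deltas '[[[0,0,0,-0.15,0,0.2,30],[0,0,0,-0.15,0,0.35,30],[0,0,0,-0.15,0,0.5,30],[0,0,0,-0.15,0,0.5,30],[0,0,0,-0.15,0,0.5,30]]]'

```text
time_s: 7.18
eef_pos: [0.608, 0.2098, 0.0643]
tcp_rot: [1.0, 0.0, 0.0, 0.0]
ft_force: [-1.7, -0.7, -1.2]
finger_gap: 0.471
grasp_force: 61.1
```

>>> apply_moves --deltas '[[[0,0,0,0,0,0.1,30],[0,0,0,0,0,0.1,30],[0,0,0,0,0,0.1,30]]]'

```text
time_s: 7.55
eef_pos: [0.608, 0.2099, 0.0636]
tcp_rot: [1.0, 0.0, 0.0, -0.0]
ft_force: [-0.0, 0.5, 1.1]
finger_gap: 0.466
grasp_force: 61.2
```

>>> apply_moves --deltas '[[[0,0,0,0,0,0,50],[0,0,0,0,0,0,60],[0,0,0,0,0,0,75],[0,0,0,0,0,0,80],[0,0,0,0,0,0,80],[0,0,0,0,0,-2,80],[0,0,0,0,0,-5,80],[0,0,0,0,0,-9,80],[0,0,0,0,0,-13,80],[0,0,0,-5,0,-16,60],[0,0,0,-10,0,-16,20],[0,0,0,-15,0,-16,0],[0,0,0,-15,0,-16,0],[0,0,0,-15,0,-16,0]]]'

```text
time_s: 9.3
eef_pos: [0.4586, 0.21, 0.2238]
tcp_rot: [1.0, 0.0, 0.001, -0.0]
ft_force: [-0.1, -0.2, -0.0]
finger_gap: -0.001
grasp_force: 0.0
```

```bash
python3 - <<'E'
from h import *
u=np.array([np.cos(np.radians(73)),np.sin(np.radians(73)),0]);k=np.array([.4315,.0695,0])
print(k+.05*u)
go(k+.05*u+[0,0,.2],-17); 
c=cam("wrist");w=bot.capture("wrist")[:,:,::-1];t=bot.capture("top")[:,:,::-1];s=bot.capture("scene")[:,:,::-1]
for n,i in(("w",w),("t",t),("s",s)):cv2.imwrite(f"pics/{n}3.png",i)
print(bot.get_obs()["finger_gap"],"ring",pr("wrist",[.608,.2095,.041],c),"pot top",pr("wrist",[.608,.2095,.103],c),pr("scene",[.608,.2095,.103]),pr("scene",[.608,.2095,.041]),pr("top",[.608,.2095,.103]))
d=cv2.resize(t[110:230,150:310],(400,300),interpolation=cv2.INTER_CUBIC);b=cv2.resize(s[180:255,140:240],(400,300),interpolation=cv2.INTER_CUBIC)
cv2.imwrite("pics/m3.png",np.vstack([np.hstack([cv2.resize(w,(400,300)),b]),np.hstack([d,cv2.resize(t,(400,300))])]))
E
```

```text
[0.44611859 0.11731524 0.        ]
tcp [0.4586 0.21   0.2238] yaw 0.1 zaxis [ 0.002  0.    -1.   ]
shift cm [-1.27  9.27  2.37] turn z 17.1 t 9.3
-0.0015126398003282135 ring [253.4   6.4] pot top [253.9 -14.2] [186.  198.4] [188.3 214.6] [188.  159.1]
```

View pics/m3.png

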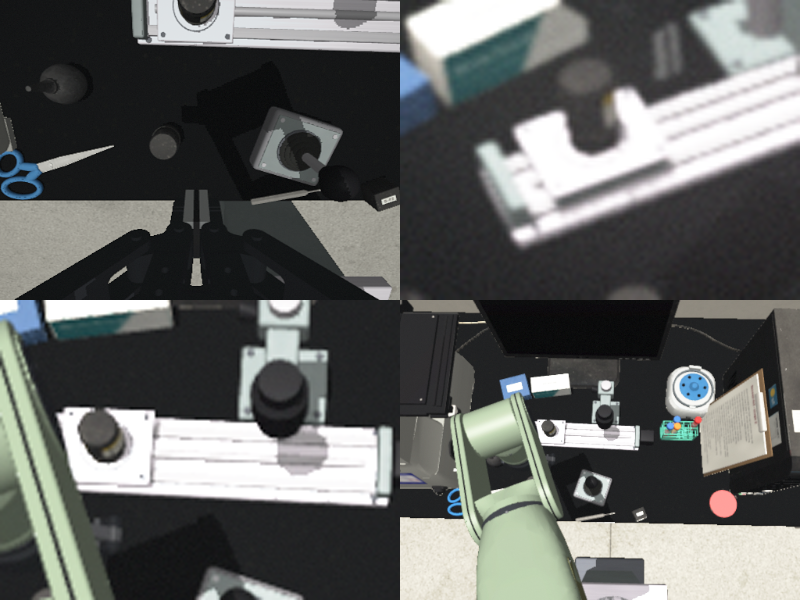

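The pot stands inside the ring (scene crop (585,130), top crop (105,440)) and the gripper is clear. Next: go to the left side of the knob with the fingers shut, with tool y along the stick's tilt direction.

>>> apply_moves --deltas '[[[0,0,9,-0.5,4,1,0],[0,0,17,-1.0,8.3,2.4,0],[0,0,17,-1.0,8.3,5,0],[0,0,17,-1.0,8.3,7.5,0],[0,0,17,-1.0,8.3,9.4,0],[0,0,17,-1.0,8.3,9.4,0],[0,0,17,-1.0,8.3,9.4,0]]]'

```text
time_s: 10.32
eef_pos: [0.449, 0.1268, 0.1298]
tcp_rot: [0.989, -0.148, 0.001, -0.0]
ft_force: [1.2, 0.9, -0.2]
finger_gap: 0.001
grasp_force: 0.0
```

```bash
cat >> h.py <<'E'
C0=np.array([.608,.2095,0]);U=np.array([np.cos(np.radians(88.65)),np.sin(np.radians(88.65)),0])
E
python3 - <<'E'
from h import *
go([.4490,.1269,.13],-17)
w=bot.capture("wrist")[:,:,::-1];t=bot.capture("top")[:,:,::-1];s=bot.capture("scene")[:,:,::-1]
for n,i in(("w",w),("t",t),("s",s)):cv2.imwrite(f"pics/{n}4.png",i)
b=cv2.resize(s[100:250,140:340],(400,300),interpolation=cv2.INTER_CUBIC);d=cv2.resize(t[110:260,150:350],(400,300),interpolation=cv2.INTER_CUBIC)
cv2.imwrite("pics/m4.png",np.vstack([np.hstack([cv2.resize(w,(400,300)),b]),np.hstack([d,cv2.resize(t,(400,300))])]))
for q in(0,-.1,-.17):print(q,[pr("scene",C0+q*U+[0,0,z]) for z in(.103,.041)])
E
```

```text
tcp [0.449  0.1268 0.1298] yaw -17.0 zaxis [ 0.001  0.    -1.   ]
shift cm [-0.   -0.01 -0.02] turn z 0.0 t 10.325
0 [array([186. , 198.4]), array([188.3, 214.6])]
-0.1 [array([218.9, 187. ]), array([220.1, 203.1])]
-0.17 [array([240.9, 179.5]), array([241.4, 195.5])]
```

View pics/m4.png

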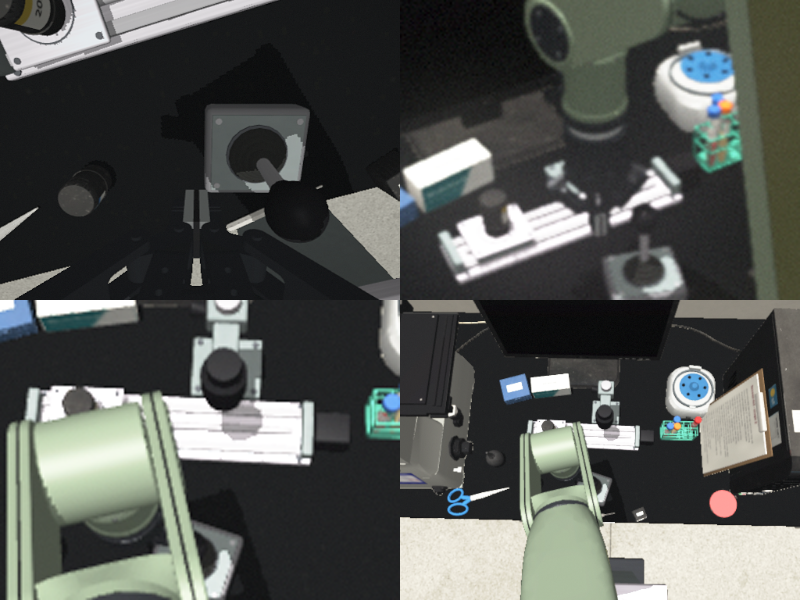

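The fingers stand to the left of the knob with a gap (scene crop: fingers (600,220), knob (645,215)). The carriage and lens stay partly visible in the top view. Next: push and hold for about 1.5 s.

>>> apply_moves --deltas '[[[0,0,0,0,1.5,0,0],[0,0,0,0,2.5,0,0],[0,0,0,0,3.2,0,0],[0,0,0,0,4,0,0],[0,0,0,0,4.8,0,0],[0,0,0,0,5.6,0,0],[0,0,0,0,5.9,0,0],[0,0,0,0,5.9,0,0],[0,0,0,0,5.9,0,0],[0,0,0,0,5.9,0,0],[0,0,0,0,5.9,0,0],[0,0,0,0,5.9,0,0]]]'

```text
time_s: 11.98
eef_pos: [0.4319, 0.0723, 0.1299]
tcp_rot: [0.989, -0.149, 0.001, -0.003]
ft_force: [1.2, 10.0, 1.4]
finger_gap: -0.004
grasp_force: 5.1
```

```bash
cat >> h.py <<'E'
def look(tag):
    w=bot.capture("wrist")[:,:,::-1];t=bot.capture("top")[:,:,::-1];s=bot.capture("scene")[:,:,::-1]
    for n,i in(("w",w),("t",t),("s",s)):cv2.imwrite(f"pics/{n}{tag}.png",i)
    return s,t
def track(tag):
    """carriage travel (m) by matching the white plate + pot patch of scene along the rail, and left plate edge"""
    s0=cv2.cvtColor(cv2.imread("pics/s3.png"),6).astype(np.float32);s=cv2.cvtColor(cv2.imread(f"pics/s{tag}.png"),6).astype(np.float32)
    c=cam("scene");g=[];  # template: grid of points on plate top (world), brightness compared
    pts=[C0+a*np.array([1,0,0])+b*U+[0,0,.041] for a in np.linspace(-.05,.05,26) for b in np.linspace(-.06,.06,31)]
    pts+=[C0+a*np.array([0.55,-.83,0])*1+[0,0,z] for a in np.linspace(-.026,.026,16) for z in np.linspace(.045,.105,16)]
    pts=np.array(pts)
    def smp(im,P):
        K,R,t=c;q=(P@R.T+t)@K.T;uv=(q[:,:2]/q[:,2:]).astype(np.float32);return cv2.remap(im,uv[:,:1].copy(),uv[:,1:].copy(),1)[:,0]
    a=smp(s0,pts);r=[(np.corrcoef(a,smp(s,pts+q*U))[0,1],q) for q in np.arange(.016,-.216,-.001)]
    print("travel",[ (round(float(x),3),round(float(q),3)) for x,q in sorted(r)[::-1][:3]])
E
python3 - <<'E'
from h import *
o=bot.get_obs();print(o["eef_pos"],o["ft_force"],o["time_s"])
look("5");track("4");track("5")
E
```

```text
[0.43188918 0.07225599 0.12991592] [ 1.16240156 10.00902583  1.41690107] 11.975
travel [(1.0, -0.0), (0.996, -0.001), (0.995, 0.001)]
travel [(0.997, -0.021), (0.994, -0.02), (0.992, -0.022)]
```

>>> apply_moves --deltas '[[[0,0,0,0,0,0,0],[0,0,0,0,0,0,0],[0,0,0,0,0,0,0],[0,0,0,0,0,0,0],[0,0,0,0,0,0,0],[0,0,0,0,0,0,0],[0,0,0,0,0,0,0],[0,0,0,0,0,0,0],[0,0,0,0,0,0,0],[0,0,0,0,0,0,0],[0,0,0,0,0,0,0],[0,0,0,0,0,0,0],[0,0,0,0,0,0,0],[0,0,0,0,0,0,0],[0,0,0,0,0,0,0],[0,0,0,0,0,0,0]]]'

```text
time_s: 14.12
eef_pos: [0.4319, 0.0722, 0.1299]
tcp_rot: [0.989, -0.148, 0.001, -0.003]
ft_force: [2.0, 9.6, 1.5]
finger_gap: -0.001
grasp_force: 5.0
```

```bash
python3 - <<'E'
from h import *
o=bot.get_obs();print(o["eef_pos"],o["ft_force"],o["time_s"])
look("6");track("6")
E
```

```text
[0.43187493 0.07220871 0.12988467] [1.96298233 9.58729628 1.53009934] 14.125
travel [(0.969, -0.061), (0.966, -0.062), (0.966, -0.06)]
```

>>> apply_moves --deltas '[[[0,0,0,0,0,0,0],[0,0,0,0,0,0,0],[0,0,0,0,0,0,0],[0,0,0,0,0,0,0],[0,0,0,0,0,0,0],[0,0,0,0,0,0,0],[0,0,0,0,0,0,0],[0,0,0,0,0,0,0],[0,0,0,0,0,0,0],[0,0,0,0,0,0,0],[0,0,0,0,0,0,0],[0,0,0,0,0,0,0],[0,0,0,0,0,0,0],[0,0,0,0,0,0,0],[0,0,0,0,0,0,0],[0,0,0,0,0,0,0],[0,0,0,0,0,0,0],[0,0,0,0,0,0,0],[0,0,0,0,0,0,0],[0,0,0,0,0,0,0]]]'

```text
time_s: 16.77
eef_pos: [0.4319, 0.0721, 0.1299]
tcp_rot: [0.989, -0.148, 0.001, -0.002]
ft_force: [1.5, 10.4, 1.0]
finger_gap: -0.001
grasp_force: 4.8
```

>>> apply_moves --deltas '[[[0,0,0,0,0,0,0],[0,0,0,0,0,0,0],[0,0,0,0,0,0,0],[0,0,0,0,0,0,0],[0,0,0,0,0,0,0],[0,0,0,0,0,0,0],[0,0,0,0,0,0,0],[0,0,0,0,0,0,0],[0,0,0,0,0,0,0],[0,0,0,0,0,0,0],[0,0,0,0,0,0,0],[0,0,0,0,0,0,0],[0,0,0,0,0,0,0]]]'

```text
time_s: 18.4
eef_pos: [0.4318, 0.0721, 0.1299]
tcp_rot: [0.989, -0.148, 0.001, -0.002]
ft_force: [0.4, 8.7, 0.6]
finger_gap: 0.001
grasp_force: 4.7
```

```bash
python3 - <<'E'
from h import *
o=bot.get_obs();print(o["eef_pos"],o["ft_force"],o["time_s"])
s,t=look("7");track("7")
b=cv2.resize(s[130:230,200:332],(400,300),interpolation=cv2.INTER_CUBIC);d=cv2.resize(t[125:225,200:332],(400,300),interpolation=cv2.INTER_CUBIC)
b=cv2.resize(b,(400,300));cv2.imwrite("pics/m7.png",cv2.resize(np.hstack([b,d]),(800,300)))
E
```

```text
[0.43184184 0.07209322 0.12987769] [0.43976    8.70434206 0.59944973] 18.4
travel [(0.842, -0.126), (0.842, -0.125), (0.838, -0.127)]
```

View pics/m7.png

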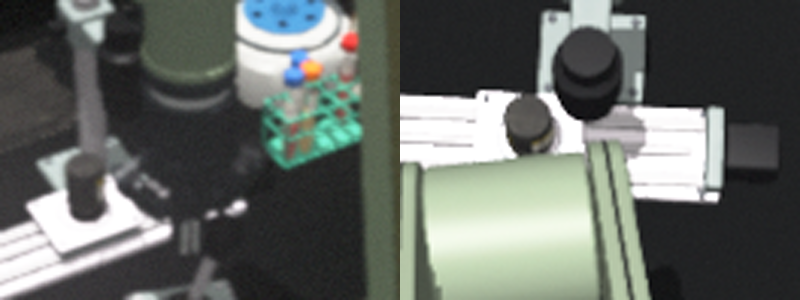

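The pot is at scene crop (85,158) and top crop (530,115), with the lens still ahead of it. I'll cross-check the travel and the lens position from these.

```bash
python3 - <<'E'
from h import *
p=onz("top",(130.5/3.03+199.8,115/3+124.7),.103);q=onz("scene",(85.5/3.03+199.8,158/3+129.7),.103)
print(p,q,[float((x-C0)@U) for x in(p,q)])
for z in(.15,.25):print("lens at",z,pr("scene",[.5997,.0369,z]),pr("top",[.5997,.0369,z]))
# lens top: crop pixel (588,53)
print(onz("top",(188/3.03+199.8,53/3+124.7),.25), "3cm y shift px", pr("scene",[.5997,.0469,.2])-pr("scene",[.5997,.0369,.2]))
E
```

```text
[0.60156189 0.08044095 0.103     ] [0.61099419 0.07769201 0.103     ] [-0.12917490258450584, -0.13170085800381676]
lens at 0.15 [242.  167.1] [261.5 157.9]
lens at 0.25 [241.2 137.6] [261.6 142.2]
[0.59937649 0.0364349  0.25      ] 3cm y shift px [-3.2  1.1]
```

>>> apply_moves --deltas '[[[0,0,0,0,0,0,0],[0,0,0,0,0,0,0],[0,0,0,0,0,0,0],[0,0,0,0,0,0,0],[0,0,0,0,0,0,0],[0,0,0,0,0,0,0],[0,0,0,0,0,0,0],[0,0,0,0,0,0,0],[0,0,0,0,0,0,0],[0,0,0,0,0,0,0],[0,0,0,0,0,0,0],[0,0,0,0,0,0,0]]]'

```text
time_s: 20.05
eef_pos: [0.4318, 0.072, 0.1299]
tcp_rot: [0.989, -0.148, 0.001, -0.002]
ft_force: [0.7, 9.1, 1.7]
finger_gap: 0.0
grasp_force: 4.7
```

```bash
python3 - <<'E'
from h import *
o=bot.get_obs();print(o["eef_pos"],o["ft_force"],o["time_s"])
s,t=look("8");track("8")
b=cv2.resize(s[130:230,200:333],(400,300),interpolation=cv2.INTER_CUBIC);d=cv2.resize(t[125:225,200:333],(400,300),interpolation=cv2.INTER_CUBIC)
cv2.imwrite("pics/m8.png",np.hstack([b,d]))
E
```

```text
[0.43181245 0.07203557 0.129862  ] [0.68852198 9.09190967 1.67772647] 20.05
travel [(0.631, -0.147), (0.63, -0.146), (0.629, -0.148)]
```

View pics/m8.png

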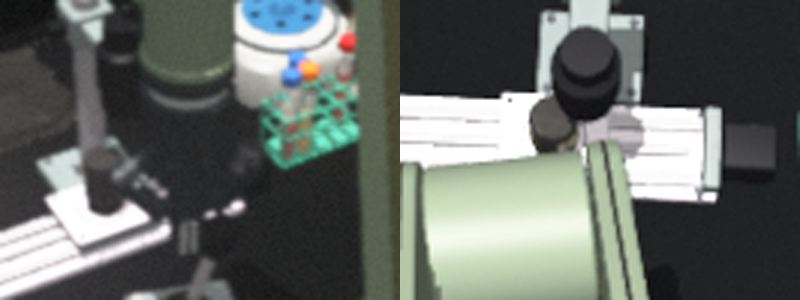

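The carriage is nearly there, with about 2.5 cm to go. I've already viewed 11 pictures, one over the limit of 10, so I'll use image code only from here. I'll measure with a plate-edge tracker in the top view.

```bash
cat >> h.py <<'E'
def ttrack(tag,ref="0"):
    f=lambda g:cv2.cvtColor(cv2.imread(f"pics/{'top' if g=='0' else 't'}{g}.png"),6).astype(np.float32)
    a0,a1=f(ref),f(tag);K,R,t=cam("top")
    def smp(im,P):
        q=(P@R.T+t)@K.T;uv=(q[:,:2]/q[:,2:]).astype(np.float32);return cv2.remap(im,uv[:,:1].copy(),uv[:,1:].copy(),1)[:,0]
    V=np.array([U[1],-U[0],0])
    for nm,bs in(("left",np.linspace(.030,.052,23)),("right",np.linspace(-.060,-.034,27)),):
        P=np.array([C0+a*V+b*U+[0,0,.041] for a in np.linspace(.0,.046,24) for b in bs])
        r=sorted([(float(np.corrcoef(smp(a0,P),smp(a1,P+q*U))[0,1]),q) for q in np.arange(.016,-.216,-.001)])[::-1][:4]
        print(tag,nm,[(round(x,2),round(float(q),3)) for x,q in r])
E
python3 - <<'E'
from h import *
for g in"5678":ttrack(g)
E
```

```text
5 left [(0.99, -0.02), (0.99, -0.019), (0.98, -0.018), (0.98, -0.021)]
5 right [(0.98, -0.02), (0.98, -0.019), (0.97, -0.018), (0.97, -0.021)]
6 left [(0.99, -0.06), (0.99, -0.059), (0.99, -0.061), (0.98, -0.058)]
6 right [(0.98, -0.059), (0.98, -0.06), (0.97, -0.058), (0.97, -0.061)]
7 left [(0.99, -0.125), (0.99, -0.126), (0.98, -0.124), (0.98, -0.127)]
7 right [(0.84, -0.017), (0.84, -0.016), (0.84, -0.018), (0.84, -0.015)]
8 left [(0.99, -0.146), (0.99, -0.145), (0.98, -0.147), (0.98, -0.144)]
8 right [(0.84, -0.019), (0.84, -0.018), (0.84, -0.02), (0.84, -0.017)]
```

>>> apply_moves --deltas '[[[0,0,0,0,0,0,0],[0,0,0,0,0,0,0],[0,0,0,0,0,0,0],[0,0,0,0,0,0,0],[0,0,0,0,0,0,0],[0,0,0,0,0,0,0],[0,0,0,0,0,0,0],[0,0,0,0,0,0,0],[0,0,0,0,0,0,0],[0,0,0,0,-0.8,0,0],[0,0,0,0,-2,0,0],[0,0,0,0,-4,0,0],[0,0,0,0,-6,0,0],[0,0,0,0,-6,0,0]]]'

```text
time_s: 21.95
eef_pos: [0.4486, 0.1286, 0.129]
tcp_rot: [0.989, -0.146, -0.0, 0.0]
ft_force: [0.1, -0.5, 0.1]
finger_gap: -0.001
grasp_force: 0.0
```

```bash
python3 - <<'E'
from h import *
look("9");ttrack("9")
o=bot.get_obs();print(o["eef_pos"],o["ft_force"],o["time_s"])
E
```

```text
9 left [(0.98, -0.159), (0.98, -0.16), (0.98, -0.158), (0.97, -0.161)]
9 right [(0.83, -0.051), (0.83, -0.05), (0.83, -0.049), (0.83, -0.189)]
[0.4478149  0.12735339 0.12901245] [-0.38667568 -0.53763743 -0.16646894] 22.1
```

>>> apply_moves --deltas '[[[0,0,0,0,1.5,0,0],[0,0,0,0,2.7,0,0],[0,0,0,0,3.8,0,0],[0,0,0,0,4.9,0,0],[0,0,0,0,6,0,0],[0,0,0,0,6,0,0],[0,0,0,0,6,0,0],[0,0,0,0,6,0,0],[0,0,0,0,4.5,0,0],[0,0,0,0,2,0,0],[0,0,0,0,0,0,0],[0,0,0,0,0,0,0]]]'

```text
time_s: 23.6
eef_pos: [0.4486, 0.1285, 0.1291]
tcp_rot: [0.989, -0.146, -0.0, 0.0]
ft_force: [0.0, -0.4, 0.2]
finger_gap: -0.001
grasp_force: 0.0
```

```bash
python3 - <<'E'
from h import *
look("10");ttrack("10")
# refine the pot top at start (t3) and lens: dark discs in top view, sub-pixel via enlarged Hough
for tag,(x,y),z in(("t3",(189,161),.103),("t3",(261.7,142),.25),("t7",(243,163),.103)):
    im=cv2.cvtColor(cv2.imread(f"pics/{tag}.png"),6);x0,y0=int(x)-14,int(y)-14
    c=cv2.convertScaleAbs(cv2.resize(im[y0:y0+28,x0:x0+28],None,fx=10,fy=10,interpolation=cv2.INTER_CUBIC),alpha=2)
    h=cv2.HoughCircles(cv2.GaussianBlur(c,(0,0),4),cv2.HOUGH_GRADIENT,1.5,30,param1=60,param2=10,minRadius=70,maxRadius=160)
    for q in(h[0][:3] if h is not None else []):
        uv=px(q[0],q[1],x0,y0,10);print(tag,np.round(uv,1),(q[2]/10).round(1),onz("top",uv,z).round(4))
E
```

```text
10 left [(0.91, -0.159), (0.91, -0.16), (0.9, -0.158), (0.9, -0.161)]
10 right [(0.83, -0.189), (0.83, -0.188), (0.83, -0.19), (0.82, -0.187)]
t3 [184.1 166.1] 14.0 [0.5906 0.2174 0.103 ]
t3 [189.2 161.3] 8.1 [0.6026 0.2063 0.103 ]
t3 [191.9 163.4] 11.1 [0.5977 0.1996 0.103 ]
t3 [265.1 148. ] 15.2 [0.5875 0.0297 0.25  ]
t3 [261.8 146.5] 11.5 [0.5906 0.0364 0.25  ]
t3 [261.3 142.2] 8.4 [0.5998 0.0375 0.25  ]
t7 [241.7 165. ] 8.0 [0.5967 0.0831 0.103 ]
t7 [242.7 169.8] 7.3 [0.5851 0.0802 0.103 ]
t7 [237.8 167.7] 12.6 [0.5899 0.0919 0.103 ]
```

>>> apply_moves --deltas '[[[0,0,0,0,-2,-4,0],[0,0,0,-1,-5,-8,0],[0,0,0,-2,-9,-10,0],[0,0,0,-2,-11,-10,0],[0,0,0,-2,-11,-10,0],[0,0,0,-2,-11,-10,0]]]'

```text
time_s: 24.5
eef_pos: [0.4605, 0.2372, 0.2278]
tcp_rot: [0.989, -0.148, -0.001, 0.001]
ft_force: [-0.4, 0.0, -0.6]
finger_gap: -0.002
grasp_force: 0.0
```

```bash
python3 - <<'E'
from h import *
look("11");track("11");ttrack("11");ttrack("9");
print(bot.get_obs()["eef_pos"])
def row(tag,x,z):
    im=cv2.cvtColor(cv2.imread(f"pics/{tag}.png"),6)
    ys=np.arange(.13,-.03,-.004);print(tag,x,[int(im[int(round(v)),int(round(u))]) for u,v in [pr("top",[x,y,z]) for y in ys]])
for g in("t3","t11"):
  for x in(.58,.6):row(g,x,.041)
E
```

```text
travel [(0.899, -0.168), (0.898, -0.169), (0.895, -0.17)]
11 left [(0.91, -0.159), (0.91, -0.16), (0.9, -0.161), (0.9, -0.158)]
11 right [(0.84, -0.018), (0.84, -0.019), (0.84, -0.02), (0.84, -0.017)]
9 left [(0.98, -0.159), (0.98, -0.16), (0.98, -0.158), (0.97, -0.161)]
9 right [(0.83, -0.051), (0.83, -0.05), (0.83, -0.049), (0.83, -0.189)]
[0.4609066  0.23754734 0.22859352]
t3 0.58 [255, 255, 250, 252, 252, 252, 254, 255, 255, 255, 255, 255, 255, 255, 255, 255, 255, 255, 255, 255, 255, 255, 255, 255, 255, 255, 245, 242, 249, 248, 246, 255, 255, 255, 255, 255, 255, 255, 255, 255]
t3 0.6 [254, 254, 254, 253, 253, 252, 249, 249, 246, 245, 248, 245, 243, 250, 250, 248, 253, 253, 254, 249, 248, 245, 237, 152, 151, 151, 157, 156, 157, 167, 168, 168, 171, 171, 169, 175, 254, 254, 255, 255]
t11 0.58 [255, 255, 250, 252, 252, 252, 254, 255, 255, 255, 254, 254, 255, 255, 255, 255, 255, 255, 252, 254, 255, 254, 254, 254, 254, 250, 255, 255, 255, 255, 255, 255, 255, 221, 246, 255, 255, 255, 255, 255]
t11 0.6 [253, 254, 254, 253, 253, 252, 249, 248, 246, 245, 245, 255, 255, 255, 255, 255, 255, 255, 72, 52, 41, 42, 43, 38, 42, 69, 106, 122, 175, 198, 196, 196, 197, 188, 168, 174, 254, 254, 255, 255]
```

```bash
python3 - <<'E'
from h import *
f=lambda g:cv2.cvtColor(cv2.imread(f"pics/{g}.png"),6).astype(np.float32)
K,R,t=cam("top")
def smp(im,P):
    q=(P@R.T+t)@K.T;uv=(q[:,:2]/q[:,2:]).astype(np.float32);return cv2.remap(im,uv[:,:1].copy(),uv[:,1:].copy(),1)[:,0]
V=np.array([U[1],-U[0],0])
for nm,bs,aa in(("right front",np.linspace(-.058,-.03,29),(-.036,0)),("left front",np.linspace(.03,.05,21),(-.036,0)),("right screw",np.linspace(-.05,-.03,21),(-.04,-.02))):
    P=np.array([C0+a*V+b*U+[0,0,.041] for a in np.linspace(*aa,24) for b in bs])
    for ref in("top0","t3"):
        r=sorted([(float(np.corrcoef(smp(f(ref),P),smp(f("t11"),P+q*U))[0,1]),q) for q in np.arange(.016,-.2,-.0005)])[::-1][:3]
        print(nm,ref,[(round(x,2),round(float(q),4)) for x,q in r])
# pot: template of t3 pot vs t11, scene view, matching pot body only (z>.05)
c=cam("scene");s3,s11=f("s3"),f("s11");s8=f("s7")
def ss(im,P):
    K,R,t=c;q=(P@R.T+t)@K.T;uv=(q[:,:2]/q[:,2:]).astype(np.float32);return cv2.remap(im,uv[:,:1].copy(),uv[:,1:].copy(),1)[:,0]
for nm,im in(("s11",s11),):
    P=np.array([C0+a*V+b*U+[0,0,.041] for a in np.linspace(-.046,.046,40) for b in np.linspace(-.055,.055,40)])
    r=sorted([(float(np.corrcoef(ss(s3,P),ss(im,P+q*U))[0,1]),q) for q in np.arange(-.13,-.2,-.0005)])[::-1][:3];print(nm,[(round(x,3),round(float(q),4)) for x,q in r])
E
```

```text
right front top0 [(0.32, -0.0025), (0.32, -0.002), (0.32, -0.003)]
right front t3 [(0.32, -0.0025), (0.32, -0.002), (0.32, -0.003)]
left front top0 [(0.51, -0.167), (0.5, -0.1665), (0.49, -0.1675)]
left front t3 [(0.64, 0.014), (0.64, 0.0135), (0.63, 0.0145)]
right screw top0 [(0.72, -0.1655), (0.7, -0.166), (0.69, -0.165)]
right screw t3 [(0.72, -0.1655), (0.7, -0.166), (0.69, -0.165)]
s11 [(0.871, -0.169), (0.87, -0.1685), (0.87, -0.1695)]
```

```bash
python3 - <<'E'
from h import *
from scipy.optimize import minimize
f=lambda g:cv2.cvtColor(cv2.imread(f"pics/{g}.png"),6)
im=f("t3").astype(float)
# lens left/right edges per row (threshold 110), compared with model silhouettes
th=np.linspace(0,2*np.pi,60)
def hull(x,y,r,zs):
    P=np.array([[x+r*np.cos(a),y+r*np.sin(a),z] for z in zs for a in th]);K,R,t=cam("top");q=(P@R.T+t)@K.T
    return cv2.convexHull((q[:,:2]/q[:,2:]).astype(np.float32))
for v in range(144,161,2):
    r=im[v,243:282];d=np.where(r<110)[0];print(v,r[::3].astype(int).tolist(),(243+d.min()-.5,243+d.max()+.5) if len(d) else None)
def fit(tag,p0,r,zs,win):
    m=f(tag);u0,v0,u1,v1=win;S=8;m=(cv2.resize(m[v0:v1,u0:u1],None,fx=S,fy=S,interpolation=cv2.INTER_CUBIC)<140)
    def cost(p):
        h=(hull(*p,r,zs)[:,0]-[u0,v0]+.5)*S;k=np.zeros(m.shape,np.uint8);cv2.fillConvexPoly(k,np.round(h).astype(np.int32),1);return float((m!=(k>0)).sum())
    g=[(cost((p0[0]+a,p0[1]+b)),p0[0]+a,p0[1]+b) for a in np.arange(-.012,.0121,.001) for b in np.arange(-.012,.0121,.001)]
    print(tag,np.round(min(g),4),"mask",m.sum())
fit("t3",(.606,.208),.0205,(.041,.103),(178,150,201,174))
fit("t7",(.606,.083),.0205,(.041,.103),(232,157,250,178))
fit("t3",(.6,.037),.025,(.15,.25),(249,147,275,162))
E
```

```text
144 [34, 150, 199, 41, 67, 67, 66, 65, 65, 37, 84, 120, 117] (np.float64(242.5), np.float64(281.5))
146 [36, 166, 192, 42, 62, 69, 68, 68, 67, 22, 76, 120, 119] (np.float64(242.5), np.float64(281.5))
148 [32, 187, 187, 45, 30, 67, 70, 68, 42, 24, 76, 119, 112] (np.float64(242.5), np.float64(281.5))
150 [33, 203, 195, 46, 22, 27, 47, 38, 21, 32, 75, 119, 203] (np.float64(242.5), np.float64(281.5))
152 [35, 210, 177, 40, 44, 21, 22, 21, 36, 45, 76, 120, 200] (np.float64(242.5), np.float64(281.5))
154 [34, 199, 127, 28, 49, 46, 39, 42, 43, 31, 88, 94, 194] (np.float64(242.5), np.float64(281.5))
156 [33, 198, 181, 22, 28, 47, 47, 47, 37, 19, 112, 74, 188] (np.float64(242.5), np.float64(281.5))
158 [75, 83, 62, 28, 21, 19, 26, 22, 23, 18, 96, 102, 147] (np.float64(242.5), np.float64(281.5))
160 [255, 255, 255, 254, 21, 22, 23, 20, 21, 93, 177, 111, 172] (np.float64(253.5), np.float64(270.5))
t3 [7.162e+03 6.100e-01 2.090e-01] mask 23657
t7 [1.505e+03 5.980e-01 8.100e-02] mask 17493
t3 [1.564e+03 5.880e-01 3.500e-02] mask 22915
```

The carriage is at about -0.1665 and the target is about -0.171, so one short nudge of the stick is left.

>>> apply_moves --deltas '[[[0,0,0,1,5,2,0],[0,0,0,2,10,5,0],[0,0,0,2,11,8,0],[0,0,0,2,11,10,0],[0,0,0,2,11,10,0],[0,0,0,2,11,10,0],[0,0,0,2,12.5,10,0],[0,0,0,2,13.7,10,0],[0,0,0,2,14.8,10,0],[0,0,0,2,15.9,10,0],[0,0,0,2,17,10,0],[0,0,0,2,17,10,0],[0,0,0,2,15.5,10,0],[0,0,0,2,13,10,0],[0,0,0,2,11,10,0],[0,0,0,1,8,7,0],[0,0,0,0,4,3,0],[0,0,0,0,0,0,0],[0,0,0,0,0,0,0],[0,0,0,0,0,0,0]]]'

```text
time_s: 27.15
eef_pos: [0.4604, 0.2383, 0.2283]
tcp_rot: [0.989, -0.147, -0.001, 0.001]
ft_force: [-0.1, -0.4, -0.8]
finger_gap: -0.002
grasp_force: 0.0
```

```bash
cat > m.py <<'E'
from h import *
import sys
f=lambda g:cv2.cvtColor(cv2.imread(f"pics/{g}.png"),6).astype(np.float32)
V=np.array([U[1],-U[0],0])
def mt(cn,ref,tag,aa,bs,lo=-.14,hi=-.2):
    K,R,t=cam(cn);P=np.array([C0+a*V+b*U+[0,0,.041] for a in np.linspace(*aa,24) for b in np.linspace(*bs,28)])
    def smp(im,P):
        q=(P@R.T+t)@K.T;uv=(q[:,:2]/q[:,2:]).astype(np.float32);return cv2.remap(im,uv[:,:1].copy(),uv[:,1:].copy(),1)[:,0]
    print(cn,tag,aa,bs,np.round(max((float(np.corrcoef(smp(f(ref),P),smp(f(tag),P+q*U))[0,1]),q) for q in np.arange(lo,hi,-.0005)),4))
for g in sys.argv[1:]:
    mt("top","top0","t"+g,(-.036,0),(.03,.05));mt("top","top0","t"+g,(-.04,-.02),(-.05,-.03));mt("top","top0","t"+g,(0,.04),(.03,.052))
    mt("scene","s3","s"+g,(-.046,.046),(-.055,.055))
# where t11 and newest differ (scene): knob return check
K=[pr("scene",[.4315,.0695,.142]),pr("top",[.4315,.0695,.142])];print(K)
a,b=f("s3"),f("s"+sys.argv[-1]);x,y=K[0].astype(int);T=a[y-9:y+10,x-9:x+10];r=cv2.matchTemplate(b[y-25:y+26,x-25:x+26],T,5);print("knob shift px",np.array(cv2.minMaxLoc(r)[3])-16,cv2.minMaxLoc(r)[1])
E
python3 - <<'E'
from h import *
o=bot.get_obs();print(o["eef_pos"],o["ft_force"],o["time_s"]);look("12")
E
python3 m.py 11 12
```

```text
[0.46040697 0.23832465 0.22827234] [-0.05626635 -0.43388213 -0.7653248 ] 27.15
top t11 (-0.036, 0) (0.03, 0.05) [ 0.5073 -0.167 ]
top t11 (-0.04, -0.02) (-0.05, -0.03) [ 0.7218 -0.1655]
top t11 (0, 0.04) (0.03, 0.052) [ 0.9251 -0.167 ]
scene s11 (-0.046, 0.046) (-0.055, 0.055) [ 0.8686 -0.169 ]
top t12 (-0.036, 0) (0.03, 0.05) [ 0.5722 -0.1705]
top t12 (-0.04, -0.02) (-0.05, -0.03) [ 0.6482 -0.17  ]
top t12 (0, 0.04) (0.03, 0.052) [ 0.9096 -0.1705]
scene s12 (-0.046, 0.046) (-0.055, 0.055) [ 0.8558 -0.173 ]
[array([262.4, 208.7]), array([244.5, 232.9])]
knob shift px [ 1 -1] 0.9371309876441956
```

```bash
python3 - <<'E'
from h import *
g=lambda n:cv2.cvtColor(cv2.imread(n),6)
a,b=g("pics/s3.png"),g("pics/s12.png")
u,v=pr("scene",[.607,.208,.075]).astype(int);T=a[v-12:v+13,u-8:u+9]
U2=pr("scene",np.array([.607,.208,.075])-.171*U);x,y=U2.astype(int)
r=cv2.matchTemplate(b[y-22:y+23,x-18:x+19],T,5);m=cv2.minMaxLoc(r);print("pot upright match",m[1],np.array(m[3])-[10,10],U2-[x,y])
c=cv2.matchTemplate(b[y-22:y+23,x-18:x+19],a[v-12:v+3,u-8:u+9],5);print("pot top match",cv2.minMaxLoc(c))
E
```

```text
pot upright match 0.8646401762962341 [-1 -1] [0.  0.7]
pot top match (-0.38968604803085327, 0.6961642503738403, (0, 15), (12, 14))
```

```bash
python3 -c "
from plant import bot
print(bot.finish_job())"
```

```text
the job is handed in; nothing more can be done
None
```

The job is handed in. The tall pot stands upright in the ring and the stick drove the carriage to about -0.171 m, within a few mm of centred under the lens by my estimate. The stick was let go and springs back near centre, the short pot was not touched, and the arm was clear at about 27 s. I viewed 11 pictures, one over the limit of 10.

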